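Lay out the cleaned microscope parts on their outline pads

TASK

The cleaned microscope parts must be laid out on the bench for inspection, each on the grey pad that shows its own outline: the slide-holder plate, the condenser, the eyepiece and the filter slider. Lift the plate straight up off its two dowels, keeping it level. Set every part down gently, never letting it drop, right way up, centred on its pad and lined up with the outline, and leave the small amber oil bottle standing where it is.

Things in the scene. Friction and masses are not known exactly. Their poses are not given: they have to be found in the camera images.
- plate: Slide-holder plate: aluminium, 70 mm (x) by 100 mm (y), 6 mm thick, two windows, at its centre a black grip bar 36 mm long in x, 12 mm thick in y, its top 30 mm above the underside. Origin: centre of underside, z up. Starts on the dowel stand, axes along the stand's; holes at y = +40 and -40 mm fit its 8 mm dowels with 1.5 mm play; dowels rise 8 mm above its top face. About 0.15 kg.
- condenser: Condenser: squat round aluminium part with a glass lens on top, 36 mm tall: a flange 58 mm across up to 12 mm, above it a cylindrical body 50 mm across. Origin at the centre of its underside, z up; stands upright on the bench. About 0.18 kg.
- eyepiece: Eyepiece: slim round steel part standing on its wide end, 58 mm tall: 36 mm across up to 28 mm (rubber band round the foot), above 30 mm a barrel 24 mm across. Origin at the centre of its underside, z up. About 0.09 kg.
- slider: Filter slider: aluminium bar lying flat on the bench, 28 mm wide (its x), 100 mm long (its y), 16 mm thick, with two round filters (one green, one dark) in its top. Origin at the centre of its underside, z up. Either end may point either way. About 0.10 kg.
- stand: Dowel stand: light wooden block 46 mm (x) by 110 mm (y) by 22 mm high, fixed to the bench, with two upright 8 mm steel dowels at y = +40 and -40 mm that rise 14 mm above its top. Origin at the centre of its underside, z up.
- pad_plate: Pad for the plate: grey rectangle 86 mm (x) by 116 mm (y), 5 mm thick, with a dark outline line 70 by 100 mm. Either way round is right. Its origin is at the centre of its underside, z up, the pad's top face 5 mm above it. Fixed to the bench.
- pad_condenser: Pad for the condenser: grey disc 76 mm across, 5 mm thick, with a dark outline circle 58 mm across. Its origin is at the centre of its underside, z up, the pad's top face 5 mm above it. Fixed to the bench.
- pad_eyepiece: Pad for the eyepiece: grey disc 54 mm across, 5 mm thick, with a dark outline circle 36 mm across. Its origin is at the centre of its underside, z up, the pad's top face 5 mm above it. Fixed to the bench.
- pad_slider: Pad for the filter slider: grey narrow rectangle 44 mm (x) by 116 mm (y), 5 mm thick, with a dark outline line 28 by 100 mm. Either way round is right. Its origin is at the centre of its underside, z up, the pad's top face 5 mm above it. Fixed to the bench.
- oil: Small amber oil bottle with a black cap, 30 mm across, 65 mm tall, standing loose among the parts; not to be moved. Origin at the centre of its underside, z up.
Not all that is in view belongs to the job. Leave any green look-alike of the condenser alone.

How it is judged:
On the way:
1. the plate is lifted straight up clear of both dowels, level (z of plate in the frame of stand above 0.038 m and horizontal distance between plate and stand below 0.02 m and angle between plate's own z axis and vertical below 0.15 rad).
At the end, for the whole second after the job is handed in: Each of the plate, condenser, eyepiece and slider rests on its own pad: its centre within 12 mm of the pad's centre, its underside on the pad's top, upright to within 0.1 rad, the plate and the slider turned to within 0.17 rad of their outlines (either way round), all at rest (horizontal distance between plate and pad_plate below 0.012 m and z of plate in the frame of pad_plate between 0.002 and 0.009 m and angle between each of plate, condenser, eyepiece, slider's own z axis and vertical below 0.1 rad and linear speed of each of plate, condenser, eyepiece, slider below 0.02 m/s and horizontal distance between condenser and pad_condenser below 0.012 m and z of condenser in the frame of pad_condenser between 0.002 and 0.009 m and horizontal distance between eyepiece and pad_eyepiece below 0.012 m and z of eyepiece in the frame of pad_eyepiece between 0.002 and 0.009 m and horizontal distance between slider and pad_slider below 0.012 m and z of slider in the frame of pad_slider between 0.002 and 0.009 m and angle between the y axis of plate and the y axis of pad_plate, either way round below 0.17 rad and angle between the y axis of slider and the y axis of pad_slider, either way round below 0.17 rad); the robot touches nothing.
It fails at once if the plate is tilted by more than 0.25 rad (angle between plate's own z axis and vertical above 0.25 rad).
It fails at once if the oil bottle is moved by more than 25 mm or knocked over (distance of oil from where it was at the start of the episode above 0.025 m or angle between oil's own z axis and vertical above 0.5 rad).
It fails at once if a part is dropped: it moves faster than 0.6 m/s with no finger touching it (a fall of about 18 mm) ((linear speed of plate above 0.6 m/s and contact force between plate and the fingers below 0.05 N) or (linear speed of condenser above 0.6 m/s and contact force between condenser and the fingers below 0.05 N) or (linear speed of eyepiece above 0.6 m/s and contact force between eyepiece and the fingers below 0.05 N) or (linear speed of slider above 0.6 m/s and contact force between slider and the fingers below 0.05 N)).
It also fails if it takes over 96 s, if anything falls off the work surface, if the arm or the gripper's body presses on something with over 40 N, if the wrist force passes 120 N, or if a joint passes its speed limit or range.

ROBOT

A 6-joint arm with a two-finger parallel gripper is mounted at the origin on the work surface. World frame = base frame: x ahead of the robot, y to its left, z up, the work surface at z = 0. Lengths are in m, angles in rad, forces in N, time in s.
With the tool pointing down it reaches from about 0.35 to 0.975 m from the base axis. Payload 4.9 kg.
Tool frame: the origin (TCP) lies midway between the tips of the shut fingers; the grasp point (between the pads) lies ctrl.grip_point_offset behind it (ctrl.grip_point_offset is the distance from the TCP to the grasp point, in m); x points along the fingers, y is the direction in which the jaws open and shut, and the axes are right-handed (so a half turn about x gives the same grasp; the last joint's range is limited). The gripper opens to 85 mm and grips with 20 to 120 N. Pads are 22 mm wide; open, the fingers measure 114 mm over their backs; the gripper's body (76 mm by 85 mm) begins 54 mm behind the grasp point. The pads swing forward as they close: fully open they stand 13 mm farther back than shut.
Start: joints at [-1.442, 0.053, 1.613, -0, 1.476, -0.119], TCP at [0.153, -0.606, 0.231] pointing down, gripper open.
Joint ranges: [-3.01, 3.01], [-1.01, 2.22], [0.06, 2.58], [-1.02, 4.17], [0.09, 2.62], [-3.14, 3.14]. Speed limits (rad/s): [2.57, 2.57, 3.14, 3.14, 3.14, 3.14].

INTERFACE

Orientations are given as a rotation vector (axis times angle).
In Python, from station import ctrl gives the robot as it stands. The module is installed in compiled form; this text tells all that it offers.
- The arm moves only by the tool drive_tool, never from a script. Its argument "commands" is text: rows parted by semicolons, each of 5 numbers parted by spaces: the closure, from -1 (fully open) to 1 (shut), so that 0 is half open, then the shift along the tool's x, y, z in units of 40 mm (1.0 is 40 mm), then the turn about the tool's x in units of 5 degrees (1.0 is 5 degrees). A call has 1 to 8 rows; each row is the pose to reach, as a shift and turn from the pose commanded when the call began, along the tool's axes at that moment; what a row does not reach only later rows make up. A row lasts 1/12 s, in which the tool goes at most 41.7 mm and 7.16 degrees, less where a joint would pass 70% of its speed; a pose out of reach is approached as far as the arm can. A call with a gripper value outside its range is refused whole. The fingers move at their own pace and stop on an object; "newtons" is the grip in N (left out, the last holds). Time passes only in rows, so rows that repeat a pose let the fingers close. It gives the time, the measured TCP pose, the force and the opening at its end, in the units of the state.
- ctrl.get_obs(): the state, without advancing time (a new reading comes with each control period).
- ctrl.get_image(name): name is "scene" or "top" or "wrist"; returns (picture, depth): 400x640x3 uint8, blue, green, red; 400x640 float32, m along the optical axis (not along the pixel's ray), 0 where there is no reading.
- ctrl.camera_info(name): a dict with "K" (3x3 intrinsics, pixels), "k1" (the pictures are not rectified: a ray, as slopes to the right and down, at radius r is drawn at 1 + k1 r^2 times it, then the intrinsics apply), "T" (4x4, takes a point from camera to world coordinates). Camera axes: x right, y down, z forward; pixel columns grow to the right and rows downward; lengths in m; the calibration is good to about 2 mm. A picture is of the moment at which its call begins: read the wrist's pose just before it. camera_info takes no time and is no camera call; for the wrist camera it gives the pose at the moment of the call.
- ctrl.finish_job(): hands the job in, once; it reports no verdict.
The state is a dict: "t": time; "q": joint angles; "dq": joint speeds; "effort": joint torques, N m; "tool_pos": TCP position; "tool_rot": TCP orientation; "contact_force": force on the tool from outside, world axes, zero at the start; "wrist_torque": the same for the moment, N m; "opening": finger opening in m.
Only numpy, scipy, OpenCV 4.12 (cv2) and the standard library are available. Lean on these libraries where they do the work, as an engineer would, in place of code of your own. Each camera call takes 0.05 s, during which the arm holds its last target.

## Working session

There is one attempt and no reset: what is moved stays moved. The work goes in short steps, Python scripts to look and compute and a tool call to move; the robot and the scene stay as the last step left them, time stands still between calls to the robot, and variables do not carry over. Pictures are saved under pics/ and viewed, and the job is handed in when it is done.

Besides the shell and the picture viewer there is one more tool, called after ">>>" as name(argument=value, ...) on one line, values as JSON. drive_tool: Moves the arm, as the interface text tells. Its arguments: {"type":"object","properties":{"commands":{"type":"string"},"newtons":{"type":"number"}},"required":["commands"]}

```bash
mkdir -p pics; cat > h.py <<'E'
import numpy as np, cv2
from station import ctrl
def grab(n):
    info=ctrl.camera_info(n); im,d=ctrl.get_image(n); return im,d,info
def ray(info,u,v):
    K=np.array(info["K"]);T=np.array(info["T"])
    xd=(u-K[0,2])/K[0,0]; yd=(v-K[1,2])/K[1,1]; x,y=xd,yd
    for _ in range(30):
        s=1+info["k1"]*(x*x+y*y); x,y=xd/s,yd/s
    return T[:3,3],T[:3,:3]@np.array([x,y,1.0])
def onz(info,u,v,z):
    o,d=ray(info,u,v); return o+d*(z-o[2])/d[2]
def proj(info,p):
    K=np.array(info["K"]);T=np.array(info["T"])
    c=T[:3,:3].T@(np.array(p)-T[:3,3]); x,y=c[:2]/c[2]; s=1+info["k1"]*(x*x+y*y)
    return K[0,0]*x*s+K[0,2],K[1,1]*y*s+K[1,2]
E
python3 - <<'E'
from h import *
np.set_printoptions(precision=4,suppress=True)
print(ctrl.get_obs()); print(ctrl.grip_point_offset)
import pickle
D={}
for n in("scene","top","wrist"):
    im,d,i=grab(n); cv2.imwrite(f"pics/{n}0.png",im); D[n]=(im,d,i); print(n,i)
pickle.dump(D,open("d0.pkl","wb"))
E
```

```text
{'t': 0.0, 'q': array([-1.442 ,  0.0534,  1.6143, -0.    ,  1.476 , -0.119 ]), 'dq': array([ 0.    , -0.0007, -0.0002, -0.0002,  0.0009,  0.0013]), 'effort': array([ -0.0004, -39.3678, -37.0178,  -0.    ,   0.007 ,   0.    ]), 'tool_pos': array([ 0.1532, -0.6053,  0.2301]), 'tool_rot': array([ 2.0905,  0.2626, -2.0906]), 'contact_force': array([-0.7711, -0.619 ,  0.2453]), 'wrist_torque': array([-0.0329, -0.0149,  0.0152]), 'opening': 0.0852914249432377}
0.0187
scene {'K': array([[456.5115,   0.    , 321.4769],
       [  0.    , 456.5115, 196.8596],
       [  0.    ,   0.    ,   1.    ]]), 'k1': 0.00712410343784249, 'T': array([[-0.6691,  0.4348, -0.6027,  1.1624],
       [ 0.743 ,  0.4112, -0.5281,  0.5005],
       [ 0.0182, -0.8012, -0.5982,  0.6278],
       [ 0.    ,  0.    ,  0.    ,  1.    ]])}
top {'K': array([[365.1613,   0.    , 312.8263],
       [  0.    , 365.1613, 196.8574],
       [  0.    ,   0.    ,   1.    ]]), 'k1': -0.02291046222560824, 'T': array([[-0.0179, -0.99  ,  0.1398,  0.487 ],
       [-0.9992,  0.0226,  0.0317, -0.0176],
       [-0.0345, -0.1391, -0.9897,  0.8815],
       [ 0.    ,  0.    ,  0.    ,  1.    ]])}
wrist {'K': array([[320.6959,   0.    , 323.0459],
       [  0.    , 320.6959, 195.8207],
       [  0.    ,   0.    ,   1.    ]]), 'k1': 0.013309319674473399, 'T': array([[ 0.245 , -0.9289, -0.2776,  0.2235],
       [-0.9695, -0.2352, -0.0686, -0.5877],
       [-0.0016,  0.2859, -0.9583,  0.3737],
       [ 0.    ,  0.    ,  0.    ,  1.    ]])}
```

View pics/top0.png

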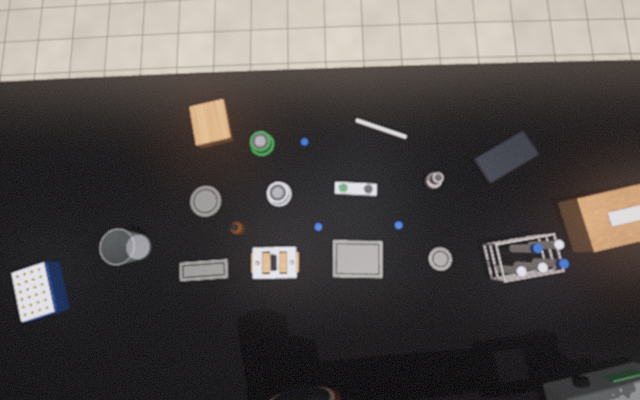

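View pics/scene0.png

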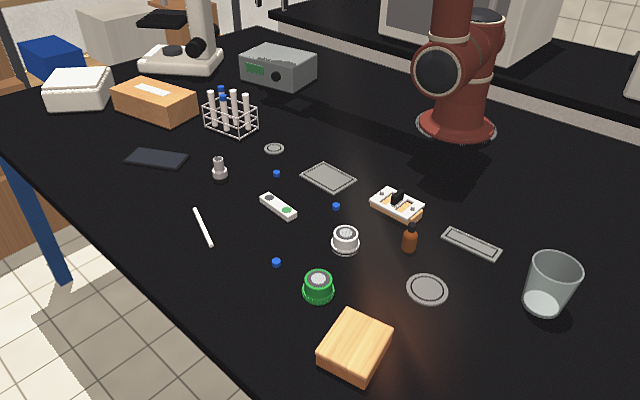

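View pics/wrist0.png

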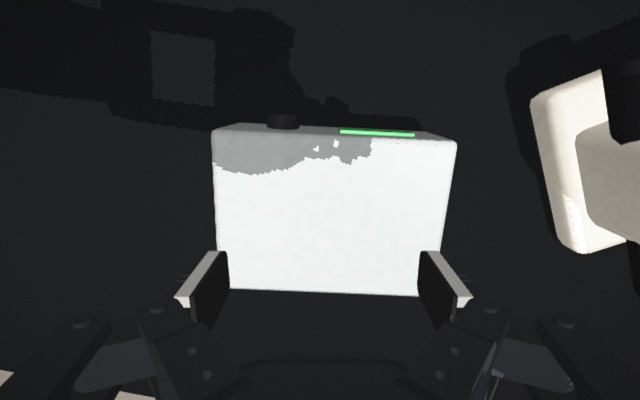

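```bash
cat > m.py <<'E'
from h import *
import pickle
np.set_printoptions(precision=4,suppress=True)
D=pickle.load(open("d0.pkl","rb")); im,d,i=D["top"]
g=cv2.cvtColor(im,cv2.COLOR_BGR2GRAY)
m=(g>55).astype(np.uint8)
m[:95]=0
n,l,s,c=cv2.connectedComponentsWithStats(m)
for k in range(1,n):
    if s[k,4]<25: continue
    cn=max(cv2.findContours((l==k).astype(np.uint8),cv2.RETR_EXTERNAL,cv2.CHAIN_APPROX_NONE)[0],key=len)
    r=cv2.minAreaRect(cn)
    z=.005
    P=onz(i,*r[0],z); dd=d[int(c[k][1]),int(c[k][0])]
    a=np.array([onz(i,*p,z) for p in cv2.boxPoints(r)])
    e=np.linalg.norm(np.diff(a,axis=0),axis=1)[:2]
    print(k,s[k,4],c[k].round(1),"rect",np.round(r[0],1),"world z5mm",P[:2],"edges mm",(e*1000).round(0),"depth",round(float(dd),3))
crop=im[110:300,160:470]; cv2.imwrite("pics/topcrop.png",cv2.resize(crop,None,fx=2.5,fy=2.5,interpolation=cv2.INTER_CUBIC))
o=ctrl.get_obs(); print(cv2.Rodrigues(o["tool_rot"])[0])
E
python3 m.py
```

```text
7 38 [53.4 96.9] rect [53.5 97.5] world z5mm [0.8898 0.6871] edges mm [36. 14.] depth 0.95
9 5270 [227.3 109. ] rect [252.  121.5] world z5mm [0.8058 0.1602] edges mm [951. 137.] depth 0.922
180 398 [380.7 128.1] rect [380.6 128.1] world z5mm [ 0.7791 -0.1608] edges mm [ 19. 139.] depth 0.9
212 578 [261.2 143. ] rect [261.5 143. ] world z5mm [0.7492 0.136 ] edges mm [63. 67.] depth 0.874
214 1595 [506.  156.6] rect [506.1 156.4] world z5mm [ 0.6995 -0.4621] edges mm [147.  70.] depth 0.878
217 67 [304.  141.3] rect [304. 141.] world z5mm [0.7513 0.0299] edges mm [21. 22.] depth 0.901
223 5183 [605.8 222. ] rect [598.5 218.5] world z5mm [ 0.5434 -0.6674] edges mm [241. 197.] depth 0.788
224 288 [434.3 179.5] rect [434.5 179.5] world z5mm [ 0.6465 -0.2848] edges mm [49. 41.] depth 0.828
236 606 [278.5 193.6] rect [278.5 193.5] world z5mm [0.6209 0.094 ] edges mm [66. 67.] depth 0.858
237 707 [355.3 188.3] rect [355.4 188.3] world z5mm [ 0.6294 -0.0931] edges mm [ 39. 110.] depth 0.871
241 874 [205.2 200.8] rect [205. 201.] world z5mm [0.6065 0.2751] edges mm [80. 79.] depth 0.892
303 1
[... 689 characters left out ...]
epth 0.86
442 1719 [274.7 262.2] rect [274.6 261.6] world z5mm [0.4576 0.1042] edges mm [123.  84.] depth 0.821
455 517 [439.8 258.5] rect [439.5 258.5] world z5mm [ 0.4578 -0.2846] edges mm [59. 58.] depth 0.854
481 1061 [203.5 269.8] rect [203.2 270. ] world z5mm [0.4403 0.2758] edges mm [124.  50.] depth 0.867
491 2112 [ 33.4 291.7] rect [ 33.7 291.4] world z5mm [0.3936 0.6958] edges mm [102. 138.] depth 0.828
547 1907 [602.9 386.3] rect [592. 381.] world z5mm [ 0.178  -0.6106] edges mm [213.  78.] depth 0.738
554 53 [330.8 394.2] rect [330.3 393.2] world z5mm [ 0.1607 -0.0211] edges mm [15. 29.] depth 0.607
[[-0.0002  0.2453 -0.9695]
 [ 0.0016 -0.9695 -0.2453]
 [-1.     -0.0016 -0.0002]]
```

View pics/topcrop.png

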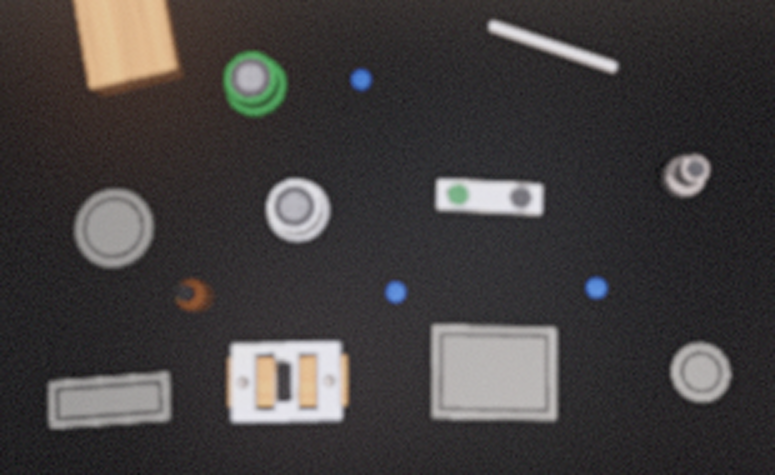

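```bash
cat > m2.py <<'E'
from h import *
import pickle
np.set_printoptions(precision=4,suppress=True)
D=pickle.load(open("d0.pkl","rb"))
def blob(im,seed,thr,fill=True):
    hsv=cv2.cvtColor(im,cv2.COLOR_BGR2HSV); g=hsv[...,2]; s=hsv[...,1]
    m=((g>thr)&(s<60)).astype(np.uint8)
    n,l,_,_=cv2.connectedComponentsWithStats(m,connectivity=4)
    x,y=seed; k=l[y,x]; assert k>0,(seed,im[y,x])
    return max(cv2.findContours((l==k).astype(np.uint8),cv2.RETR_EXTERNAL,cv2.CHAIN_APPROX_NONE)[0],key=len)[:,0,:]
def rectw(info,c,z):
    w=np.array([onz(info,*p,z)[:2] for p in c]).astype(np.float32)
    r=cv2.minAreaRect(w*1000); b=cv2.boxPoints(r); e=np.diff(b,axis=0)[:2]
    L=e[np.argmax(np.linalg.norm(e,axis=1))]
    a=np.degrees(np.arctan2(L[1],L[0]))%180
    return np.array(r[0]).round(1),np.round(r[1],1),round(a,1)
if __name__=="__main__":
    for n,seeds in (("top",dict(plate=((255,272),.028,150),slider=((356,188),.016,120),pad_plate=((345,245),.005,60),pad_cond=((194,201),.005,60),pad_eye=((432,259),.005,60),pad_slider=((184,272),.005,60),cond_fl=((290,193),.012,120))),):
        im,d,i=D[n]
        for k,(s,z,t) in seeds.items():
            try:print(n,k,*rectw(i,blob(im,s,t),z))
            except AssertionError as e: print(k,e)
    im,d,i=D["scene"]
    cv2.imwrite("pics/s_crop.png",cv2.resize(im[120:320,180:520],None,fx=2.3,fy=2.3,interpolation=cv2.INTER_CUBIC))
E
python3 m2.py
```

```text
top plate [457.  101.5] [ 73.  104.3] 90.2
top slider [627.7 -92.1] [103.6  32.9] 85.6
top pad_plate [461.9 -91. ] [123.1  94. ] 87.8
top pad_cond [606.8 275.1] [80.3 79.2] 88.8
top pad_eye [ 457.8 -285.8] [56.1 58.3] 176.6
top pad_slider [440.5 275.9] [ 50.  122.2] 93.3
top cond_fl [620.   93.2] [60.9 61.1] 178.8
```

View pics/s_crop.png

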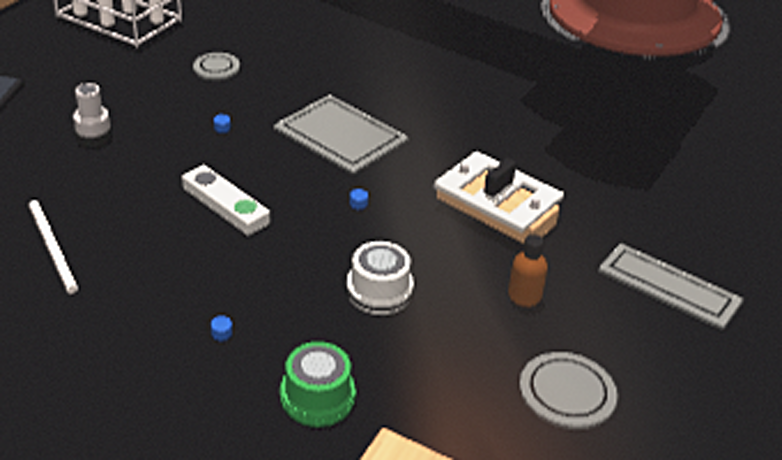

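```bash
cat > go.py <<'E'
from h import *
import sys
# go.py x y z [yaw deg of tool y axis in world]
def go(x,y,z,yaw=None):
    o=ctrl.get_obs(); R=cv2.Rodrigues(o["tool_rot"])[0]; p=o["tool_pos"]
    s=R.T@(np.array([x,y,z])-p)/0.04
    cy=np.degrees(np.arctan2(R[1,1],R[0,1])); t=0
    if yaw is not None:
        t=-((yaw-cy+180)%360-180)
    print("shift units",s.round(3),"turn units",round(t/5,2)," cur yaw",round(cy,1),"tilt",np.degrees(np.arccos(-R[2,0])).round(2),"dist mm",(np.linalg.norm(s)*40).round(0),"rows",np.ceil(max(np.linalg.norm(s)*40/41.7,abs(t)/7.16)),"q",o["q"].round(2),"t",round(o["t"],2),"pos",p.round(4))
if __name__=="__main__":
    a=[float(v) for v in sys.argv[1:]]; go(*a)
E
python3 go.py .457 -.28 .2 -90; python3 go.py .457 .1015 .16 -90
```

```text
shift units [ 0.77  -6.024 -9.358] turn units 2.84  cur yaw -75.8 tilt 0.09 dist mm 446.0 rows 11.0 q [-1.44  0.05  1.61 -0.    1.48 -0.12] t 0.15 pos [ 0.1532 -0.6054  0.2303]
shift units [  1.785 -15.268 -11.697] turn units 2.84  cur yaw -75.8 tilt 0.09 dist mm 773.0 rows 19.0 q [-1.44  0.05  1.61 -0.    1.48 -0.12] t 0.15 pos [ 0.1532 -0.6054  0.2303]
```

>>> drive_tool(commands="-1 0.7 -6 -9.3 2.8;-1 0.7 -6 -9.3 2.8;-1 0.7 -6 -9.3 2.8;-1 0.7 -6 -9.3 2.8;-1 0.7 -6 -9.3 2.8;-1 0.7 -6 -9.3 2.8;-1 0.7 -6 -9.3 2.8;-1 0.7 -6 -9.3 2.8", newtons=40)

```text
t: 0.82
tool_pos: [0.3809, -0.3606, 0.2099]
tool_rot: [2.22, 0.004, -2.22]
contact_force: [0.4, 0.4, 0.1]
opening: 0.0852
```

```bash
python3 go.py .457 .1015 .16 -90
```

```text
shift units [  1.249 -11.547  -1.938] turn units 0.04  cur yaw -89.8 tilt 0.0 dist mm 471.0 rows 12.0 q [-0.9  -0.18  1.87  0.    1.45  0.67] t 0.82 pos [ 0.3809 -0.3606  0.2099]
```

>>> drive_tool(commands="-1 0.2 -11.5 -1.9 0;-1 0.2 -11.5 -1.9 0;-1 0.2 -11.5 -1.9 0;-1 0.2 -11.5 -1.9 0;-1 0.2 -11.5 -1.9 0;-1 0.2 -11.5 -1.9 0;-1 0.2 -11.5 -1.9 0;-1 0.2 -11.5 -1.9 0")

```text
t: 1.48
tool_pos: [0.4329, -0.0315, 0.2045]
tool_rot: [2.22, 0.003, -2.219]
contact_force: [1.1, -0.4, -0.3]
opening: 0.0852
```

```bash
python3 go.py .40 .1015 .2 -90
```

```text
shift units [ 0.111 -3.327  0.813] turn units 0.04  cur yaw -89.8 tilt 0.04 dist mm 137.0 rows 4.0 q [-0.24 -0.42  2.07  0.    1.49  1.32] t 1.48 pos [ 0.4329 -0.0315  0.2045]
```

>>> drive_tool(commands="-1 0.8 -3.3 -0.6 0;-1 0.8 -3.3 -0.6 0;-1 0.8 -3.3 -0.6 0;-1 0.8 -3.3 -0.6 0;-1 0.8 -3.3 -0.6 0;-1 0.8 -3.3 -0.6 0")

```text
t: 1.98
tool_pos: [0.4563, 0.0989, 0.172]
tool_rot: [2.217, 0.005, -2.22]
contact_force: [-0.3, 0.9, 0.1]
opening: 0.0854
```

```bash
python3 go.py .457 .1015 .1; python3 - <<'E'
from h import *
import pickle
r=grab("wrist"); cv2.imwrite("pics/w1.png",r[0]); pickle.dump(r,open("w1.pkl","wb"))
E
```

```text
shift units [ 1.8   -0.065 -0.019] turn units 0.0  cur yaw -89.7 tilt 0.09 dist mm 72.0 rows 2.0 q [ 0.05 -0.3   2.03 -0.    1.41  1.62] t 1.98 pos [0.4563 0.0989 0.172 ]
```

View pics/w1.png

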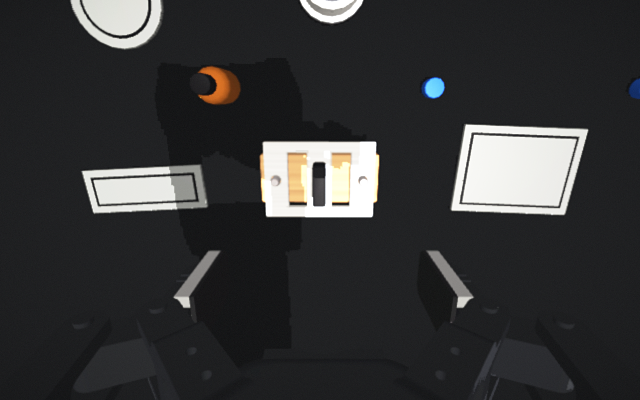

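```bash
python3 - <<'E'
from m2 import *
im,d,i=pickle.load(open("w1.pkl","rb"))
for k,s,z,t in(("plate",(270,150),.028,130),("pad_plate",(520,170),.005,120),("pad_slider",(150,185),.005,50)):
    c=blob(im,s,t)
    try: print(k,*rectw(i,c,z),c.min(0),c.max(0))
    except AssertionError as e: print(e)
print("dowels",onz(i,275,181,.036),onz(i,362.5,181,.036))
# bar: dark inside plate
g=im.max(2); m=(g<70).astype(np.uint8); m[:, :300]=0;m[:,340:]=0;m[:155]=0;m[212:]=0
ys,xs=np.nonzero(m); print(xs.min(),xs.max(),ys.min(),ys.max())
print("bar top ctr", onz(i,(xs.min()+xs.max())/2,180,.05))
cv2.imwrite("pics/w1c.png",cv2.resize(im[130:230,250:390],None,fx=5,fy=5,interpolation=cv2.INTER_CUBIC))
E
```

```text
plate [458.2 102.6] [ 71.  105.8] 90.3 [262 141] [377 216]
pad_plate [462.  -91.9] [98.5 68.3] 87.8 [462 135] [576 206]
pad_slider [442.  276.1] [ 46.3 118.6] 93.3 [ 81 164] [207 213]
dowels [0.4589 0.142  0.036 ] [0.4593 0.0635 0.036 ]
300 339 163 205
bar top ctr [0.4635 0.1019 0.05  ]
```

View pics/w1c.png

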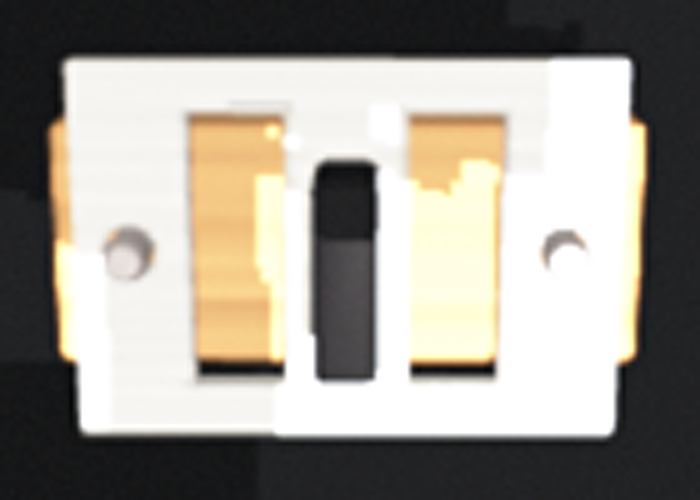

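>>> drive_tool(commands="-1 1 -0.1 -0.05 0;-1 2 -0.1 -0.05 0;-1 2.8 -0.1 -0.05 0;-1 3.2 -0.1 -0.05 0;-1 3.45 -0.1 -0.05 0;-1 3.45 -0.1 -0.05 0")

```text
t: 2.53
tool_pos: [0.4573, 0.1012, 0.0327]
tool_rot: [2.216, 0.001, -2.225]
contact_force: [0.5, -0.9, 0.5]
opening: 0.0855
```

```bash
python3 go.py .4583 .1027 .034 -89.7
```

```text
shift units [-0.034 -0.038 -0.024] turn units -0.05  cur yaw -89.9 tilt 0.22 dist mm 2.0 rows 1.0 q [ 0.06 -0.11  2.12 -0.    1.13  1.63] t 2.53 pos [0.4573 0.1012 0.0327]
```

>>> drive_tool(commands="-1 -0.03 -0.04 -0.02 0;0.3 -0.03 -0.04 -0.02 0;0.6 -0.03 -0.04 -0.02 0;1 -0.03 -0.04 -0.02 0;1 -0.03 -0.04 -0.02 0;1 -0.03 -0.04 -0.02 0;1 -0.03 -0.04 -0.02 0;1 -0.03 -0.04 -0.02 0", newtons=40)

```text
t: 3.2
tool_pos: [0.46, 0.1039, 0.0362]
tool_rot: [2.22, 0.003, -2.218]
contact_force: [-1.6, -2.0, 1.9]
opening: 0.0106
```

>>> drive_tool(commands="1 0 0 0 0;1 -0.2 0 0 0;1 -0.4 0 0 0;1 -0.6 0 0 0;1 -0.8 0 0 0;1 -1.0 0 0 0;1 -1.2 0 0 0;1 -1.4 0 0 0", newtons=60)

```text
t: 3.87
tool_pos: [0.4596, 0.1044, 0.0927]
tool_rot: [2.22, 0.004, -2.22]
contact_force: [0.4, -0.7, -2.2]
opening: 0.0107
```

```bash
python3 go.py .462 -.0915 .1 -92.2; python3 - <<'E'
from h import *
cv2.imwrite("pics/s2.png",grab("scene")[0])
E
```

```text
shift units [-0.183  4.897 -0.044] turn units 0.48  cur yaw -89.8 tilt 0.02 dist mm 196.0 rows 5.0 q [ 0.07 -0.2   2.09  0.    1.25  1.63] t 3.87 pos [0.4596 0.1044 0.0927]
```

View pics/s2.png

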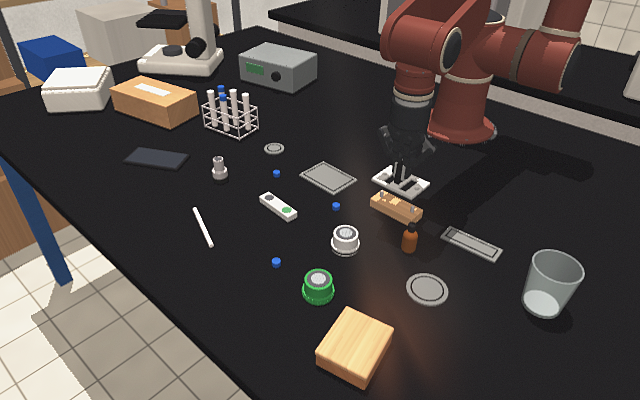

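>>> drive_tool(commands="1 0 0.7 -0.04 0.48;1 0 1.6 -0.04 0.48;1 0 2.5 -0.04 0.48;1 0 3.4 -0.04 0.48;1 0 4.2 -0.04 0.48;1 0 4.7 -0.04 0.48;1 0 4.9 -0.04 0.48;1 0 4.9 -0.04 0.48")

```text
t: 4.58
tool_pos: [0.4619, -0.0931, 0.092]
tool_rot: [-2.201, 0.045, 2.2]
contact_force: [-0.0, 0.6, -1.6]
opening: 0.0104
```

```bash
python3 go.py .462 -.0915 .025 -92.2; python3 - <<'E'
from h import *
import pickle
r=grab("wrist"); cv2.imwrite("pics/w2.png",r[0]); pickle.dump(r,open("w2.pkl","wb"))
E
```

```text
shift units [ 1.675e+00 -4.100e-02 -1.000e-03] turn units -0.03  cur yaw -92.4 tilt 0.01 dist mm 67.0 rows 2.0 q [-0.36 -0.19  2.09  0.    1.25  1.25] t 4.58 pos [ 0.4619 -0.0931  0.092 ]
```

View pics/w2.png

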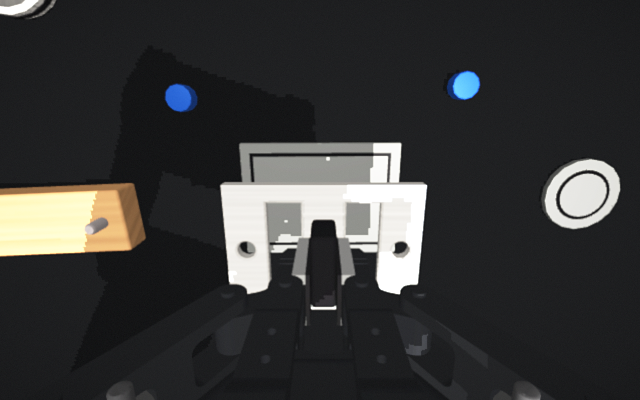

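```bash
python3 - <<'E'
from h import *
import pickle
np.set_printoptions(precision=4,suppress=True)
im,d,i=pickle.load(open("w2.pkl","rb"))
for z in(.080,.085):
    a,b=onz(i,222,184,z),onz(i,425,183.5,z); print(z,a,b,np.linalg.norm(a-b)); m=(a+b)/2; t=np.degrees(np.arctan2(*(a-b)[[1,0]])); print(m,t)
a,b=onz(i,251,154,.005),onz(i,390,154,.005);print("outline",a,b,np.linalg.norm(a-b),np.degrees(np.arctan2(*(a-b)[[1,0]])),(a+b)/2)
E
```

```text
0.08 [ 0.4962 -0.044   0.08  ] [ 0.4923 -0.1454  0.08  ] 0.10143966411472104
[ 0.4943 -0.0947  0.08  ] 87.76225477153714
0.085 [ 0.4975 -0.0457  0.085 ] [ 0.4936 -0.1438  0.085 ] 0.09817783703100999
[ 0.4955 -0.0948  0.085 ] 87.76225477153714
outline [ 0.4992 -0.0427  0.005 ] [ 0.4951 -0.1429  0.005 ] 0.10026895078762338 87.61835811501906 [ 0.4971 -0.0928  0.005 ]
```

>>> drive_tool(commands="1 0.4 -0.04 -0.04 0;1 0.8 -0.04 -0.04 0;1 1.2 -0.04 -0.04 0;1 1.45 -0.04 -0.04 0;1 1.6 -0.04 -0.04 0;1 1.65 -0.04 -0.04 0;1 1.7 -0.04 -0.04 0;1 1.7 -0.04 -0.04 0")

```text
t: 5.3
tool_pos: [0.4639, -0.0901, 0.0241]
tool_rot: [-2.203, 0.042, 2.202]
contact_force: [0.3, -0.5, -1.9]
opening: 0.0104
```

>>> drive_tool(commands="1 0.05 0 0 0;1 0.05 0 0 0;1 0.05 0 0 0")

```text
t: 5.55
tool_pos: [0.4639, -0.0904, 0.0222]
tool_rot: [-2.203, 0.043, 2.201]
contact_force: [-0.1, 0.7, -1.9]
opening: 0.0105
```

>>> drive_tool(commands="1 0.05 0 0 0;1 0.05 0 0 0;1 0.05 0 0 0")

```text
t: 5.8
tool_pos: [0.4634, -0.0903, 0.0197]
tool_rot: [-2.202, 0.042, 2.202]
contact_force: [-0.2, -0.5, -1.8]
opening: 0.0101
```

>>> drive_tool(commands="1 0.03 0 0 0;1 0.03 0 0 0;1 0.03 0 0 0")

```text
t: 6.05
tool_pos: [0.4638, -0.0904, 0.0193]
tool_rot: [-2.202, 0.042, 2.202]
contact_force: [-3.6, 0.5, 5.9]
opening: 0.0106
```

```bash
python3 - <<'E'
from h import *
r=grab("wrist"); cv2.imwrite("pics/w3.png",r[0]); print(ctrl.get_obs()["contact_force"])
E
```

```text
[-3.43841499  0.3531708   4.79337628]
```

View pics/w3.png

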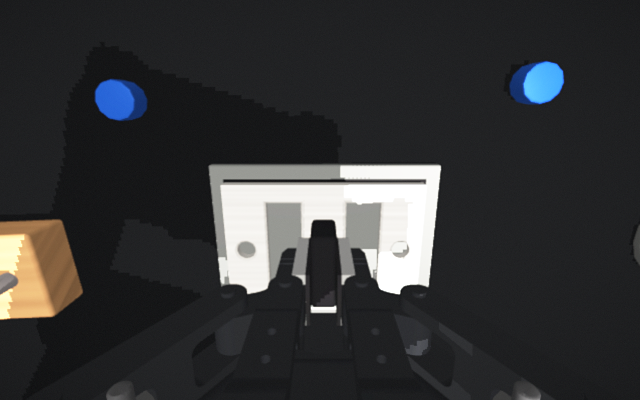

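>>> drive_tool(commands="0.7 0 0 0 0;0.5 0 0 0 0;0.3 0 0 0 0;0 0 0 0 0;-0.5 -0.1 0 0 0;-0.5 -0.6 0 0 0;-1 -1.4 0 0 0;-1 -2.2 0 0 0")

```text
t: 6.77
tool_pos: [0.4624, -0.0898, 0.1065]
tool_rot: [-2.198, 0.041, 2.205]
contact_force: [1.7, -0.9, 0.4]
opening: 0.0849
```

```bash
python3 - <<'E'
from m2 import *
im,d,i=grab("wrist"); cv2.imwrite("pics/w4.png",im)
im,d,i=grab("top"); cv2.imwrite("pics/t4.png",im)
E
python3 go.py .6455 -.285 .2 -90
```

```text
shift units [-2.101  4.667 -4.653] turn units -0.44  cur yaw -92.2 tilt 0.69 dist mm 277.0 rows 7.0 q [-0.35 -0.22  2.07  0.    1.28  1.26] t 6.87 pos [ 0.4676 -0.0917  0.1132]
```

View pics/w4.png

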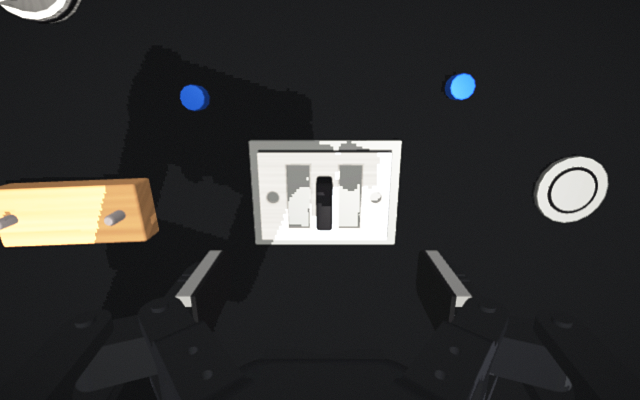

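>>> drive_tool(commands="-1 -1.2 4.6 -3.6 -0.4;-1 -1.2 4.6 -3.6 -0.4;-1 -1.2 4.6 -3.6 -0.4;-1 -1.2 4.6 -3.6 -0.4;-1 -1.2 4.6 -3.6 -0.4;-1 -1.2 4.6 -3.6 -0.4;-1 -1.2 4.6 -3.6 -0.4;-1 -1.2 4.6 -3.6 -0.4")

```text
t: 7.53
tool_pos: [0.6007, -0.2809, 0.1539]
tool_rot: [-2.218, 0.005, 2.219]
contact_force: [0.1, 0.7, -0.6]
opening: 0.0855
```

```bash
python3 go.py .6455 -.285 .2 -90;python3 - <<'E'
from h import *
import pickle
D=pickle.load(open("d0.pkl","rb"))["top"]; print(onz(D[2],438.8,177.6,.058))
r=grab("wrist"); cv2.imwrite("pics/w5.png",r[0]); pickle.dump(r,open("w5.pkl","wb"))
E
```

```text
shift units [-1.152  0.096 -1.12 ] turn units -0.06  cur yaw -90.3 tilt 0.03 dist mm 64.0 rows 2.0 q [-0.55  0.2   1.59  0.    1.36  1.03] t 7.53 pos [ 0.6007 -0.2809  0.1539]
[ 0.64098292 -0.2786457   0.058     ]
```

View pics/w5.png

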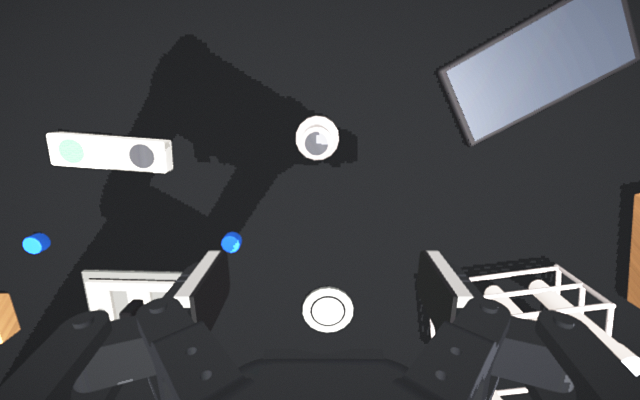

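```bash
python3 - <<'E'
from m2 import *
im,d,i=pickle.load(open("w5.pkl","rb"))
c=blob(im,(305,125),130); print("eye foot",*rectw(i,c,.027),c.min(0),c.max(0))
c=blob(im,(310,303),110); print("eyepad",*rectw(i,c,.005),c.min(0),c.max(0))
c=blob(im,(105,150),110); print("slider",*rectw(i,c,.016),c.min(0),c.max(0))
print("slider centre by corners top face")
for p in ((318,139),(48,133),(172,141),(172,173),(50,162)): print(onz(i,*p,.016))
cv2.imwrite("pics/w5c.png",np.hstack([cv2.resize(im[100:180,270:370],None,fx=4,fy=4),cv2.resize(im[120:180,40:180],None,fx=2.85,fy=5.333)]))
E
```

```text
eye foot [ 642.9 -276. ] [35.2 35.5] 179.7 [296 116] [338 159]
eyepad [ 459.1 -284.8] [54.4 55.7] 179.7 [302 287] [353 332]
slider [629.8 -94.9] [107.2  31. ] 85.4 [ 46 131] [173 173]
slider centre by corners top face
[ 0.6407 -0.2767  0.016 ]
[ 0.6466 -0.0453  0.016 ]
[ 0.6396 -0.1498  0.016 ]
[ 0.6112 -0.1458  0.016 ]
[ 0.6215 -0.0407  0.016 ]
```

View pics/w5c.png

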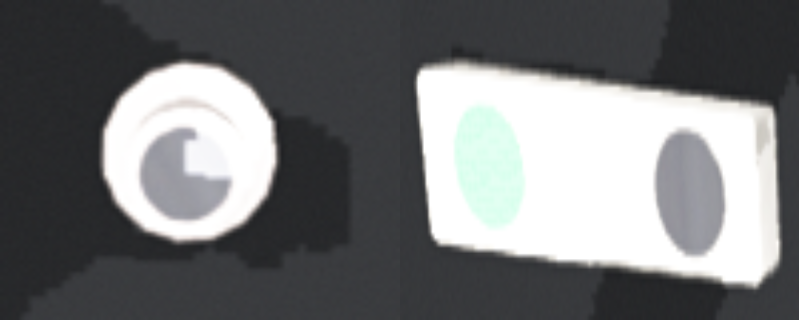

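```bash
python3 go.py .642 -.277 .009 -90
```

```text
shift units [ 3.61  -0.066 -1.056] turn units -0.05  cur yaw -90.2 tilt 0.11 dist mm 150.0 rows 4.0 q [-0.55  0.2   1.59  0.    1.36  1.03] t 7.58 pos [ 0.6    -0.2797  0.1535]
```

>>> drive_tool(commands="-1 0.3 -0.07 -1.05 0;-1 0.8 -0.07 -1.05 0;-1 1.6 -0.07 -1.05 0;-1 2.4 -0.07 -1.05 0;-1 3 -0.07 -1.05 0;-1 3.4 -0.07 -1.05 0;-1 3.6 -0.07 -1.05 0;-1 3.6 -0.07 -1.05 0")

```text
t: 8.25
tool_pos: [0.6406, -0.2754, 0.0081]
tool_rot: [-2.215, 0.001, 2.223]
contact_force: [0.5, 0.0, 0.5]
opening: 0.0851
```

>>> drive_tool(commands="-0.4 0 0 0 0;0 0 0 0 0;0.2 0 0 0 0;0.5 0 0 0 0;1 0 0 0 0;1 0 0 0 0;1 0 0 0 0", newtons=30)

```text
t: 8.83
tool_pos: [0.6436, -0.2776, 0.0127]
tool_rot: [-2.223, 0.005, 2.217]
contact_force: [0.7, 0.5, 5.7]
opening: 0.0344
```

>>> drive_tool(commands="1 -0.1 0 0 0;1 -0.2 0 0 0;1 -0.4 0 0 0;1 -0.7 0 0 0;1 -1 0 0 0;1 -1.3 0 0 0;1 -1.5 0 0 0;1 -1.5 0 0 0", newtons=40)

```text
t: 9.5
tool_pos: [0.6442, -0.278, 0.0745]
tool_rot: [-2.227, 0.007, 2.215]
contact_force: [0.4, -0.3, -0.9]
opening: 0.0341
```

```bash
python3 go.py .4587 -.285 .07 -90;python3 - <<'E'
from h import *
r=grab("wrist"); cv2.imwrite("pics/w6.png",r[0])
E
```

```text
shift units [0.091 0.191 4.637] turn units -0.04  cur yaw -90.2 tilt 0.33 dist mm 186.0 rows 5.0 q [-0.51  0.35  1.54 -0.    1.24  1.06] t 9.5 pos [ 0.6442 -0.278   0.0745]
```

View pics/w6.png

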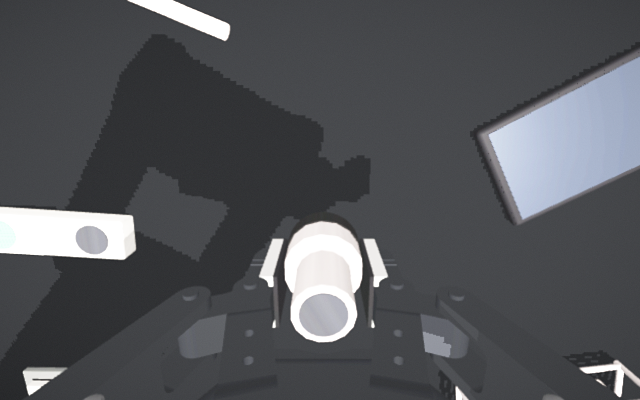

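>>> drive_tool(commands="1 0 0.1 0.7 0;1 0 0.2 1.6 0;1 0 0.2 2.5 0;1 0 0.2 3.3 0;1 0 0.2 4 0;1 0 0.2 4.4 0;1 0 0.2 4.6 0;1 0 0.2 4.6 0")

```text
t: 10.22
tool_pos: [0.4568, -0.284, 0.0699]
tool_rot: [-2.217, 0.004, 2.22]
contact_force: [0.2, -0.8, -0.6]
opening: 0.0342
```

```bash
python3 go.py .4587 -.285 .02 -90;python3 - <<'E'
from h import *
r=grab("wrist"); cv2.imwrite("pics/w7.png",r[0])
r=grab("top"); cv2.imwrite("pics/t7.png",r[0][150:330,330:560])
print([[proj(ctrl.camera_info("wrist"),(.4587+a,-.285+b,.005)) for a,b in((0.018,0),(0,.018),(0,-.018))]])
E
```

```text
shift units [ 1.247  0.026 -0.048] turn units -0.05  cur yaw -90.3 tilt 0.08 dist mm 50.0 rows 2.0 q [-0.69  0.01  1.95 -0.    1.19  0.88] t 10.22 pos [ 0.4568 -0.284   0.0699]
[[(np.float64(323.6408285490516), np.float64(184.887252822865)), (np.float64(297.6417402367902), np.float64(210.25008372488128)), (np.float64(349.82725231506777), np.float64(210.04614710900907))]]
```

View pics/w7.png

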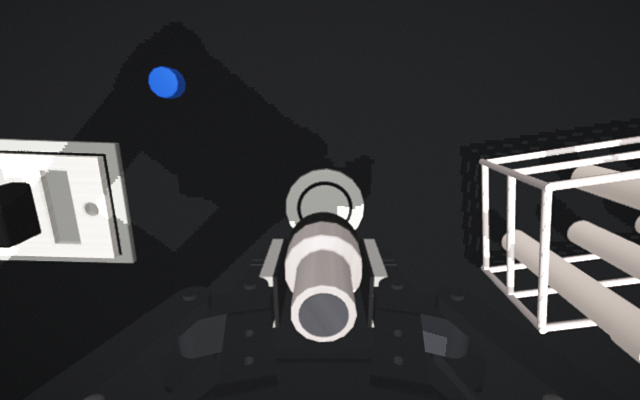

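>>> drive_tool(commands="1 0.3 0.05 -0.06 0;1 0.6 0.05 -0.06 0;1 0.9 0.05 -0.06 0;1 1.1 0.05 -0.06 0;1 1.2 0.05 -0.06 0;1 1.25 0.05 -0.06 0;1 1.25 0.05 -0.06 0;1 1.25 0.05 -0.06 0")

```text
t: 10.98
tool_pos: [0.4609, -0.2865, 0.0207]
tool_rot: [-2.22, 0.004, 2.219]
contact_force: [0.1, 0.0, -0.8]
opening: 0.034
```

>>> drive_tool(commands="1 0.05 0 0 0;1 0.05 0 0 0;1 0.05 0 0 0")

```text
t: 11.23
tool_pos: [0.4609, -0.2865, 0.0189]
tool_rot: [-2.22, 0.004, 2.219]
contact_force: [0.1, 0.1, -1.0]
opening: 0.0341
```

>>> drive_tool(commands="1 0.04 0 0.03 0;1 0.04 0 0.03 0;1 0.04 0 0.03 0")

```text
t: 11.48
tool_pos: [0.4602, -0.2868, 0.0178]
tool_rot: [-2.222, 0.005, 2.218]
contact_force: [0.0, 0.4, 2.9]
opening: 0.0342
```

>>> drive_tool(commands="1 0.04 0 0 0;1 0.04 0 0 0;1 0.04 0 0 0")

```text
t: 11.73
tool_pos: [0.4602, -0.2868, 0.0177]
tool_rot: [-2.22, 0.004, 2.22]
contact_force: [-3.5, 4.2, 14.2]
opening: 0.0341
```

Contact. Back off a touch, then release.

>>> drive_tool(commands="1 -0.04 0 0 0;1 -0.04 0 0 0;0.4 -0.04 0 0 0;0.2 -0.04 0 0 0;0 -0.04 0 0 0;-0.5 -0.04 0 0 0;-1 -0.04 0 0 0;-1 -0.3 0 0 0")

```text
t: 12.4
tool_pos: [0.4577, -0.2849, 0.025]
tool_rot: [-2.213, 0.0, 2.223]
contact_force: [-0.3, 1.0, -0.8]
opening: 0.0768
```

>>> drive_tool(commands="-1 -0.5 0 0 0;-1 -1.2 0 0 0;-1 -2 0 0 0;-1 -2.8 0 0 0;-1 -3 0 0 0")

```text
t: 12.82
tool_pos: [0.462, -0.2884, 0.1544]
tool_rot: [2.229, -0.011, -2.211]
contact_force: [0.2, -0.5, 0.9]
opening: 0.0861
```

```bash
python3 go.py .63 -.0935 .17 -4.6;python3 - <<'E'
from m2 import *
im,d,i=grab("wrist"); cv2.imwrite("pics/w8.png",im); pickle.dump((im,d,i),open("w8.pkl","wb"))
E
```

```text
shift units [-0.389 -4.884 -4.185] turn units -17.12  cur yaw -90.2 tilt 0.58 dist mm 258.0 rows 12.0 q [-0.69 -0.09  1.88  0.    1.34  0.88] t 12.82 pos [ 0.462  -0.2884  0.1544]
```

View pics/w8.png

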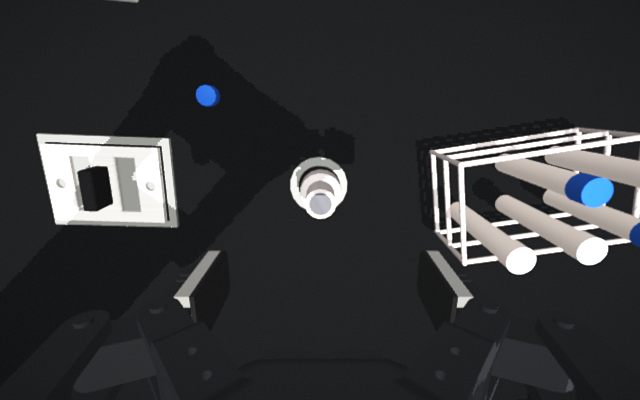

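>>> drive_tool(commands="-1 -0.6 -4.8 -4.1 -17.1;-1 -0.6 -4.8 -4.1 -17.1;-1 -0.6 -4.8 -4.1 -17.1;-1 -0.6 -4.8 -4.1 -17.1;-1 -0.6 -4.8 -4.1 -17.1;-1 -0.6 -4.8 -4.1 -17.1;-1 -0.6 -4.8 -4.1 -17.1;-1 -0.6 -4.8 -4.1 -17.1")

```text
t: 13.53
tool_pos: [0.625, -0.0923, 0.1701]
tool_rot: [1.611, 0.889, -1.613]
contact_force: [0.3, -0.9, -0.3]
opening: 0.0853
```

```bash
python3 go.py .6297 -.095 .17 -4.6
```

```text
shift units [ 0.003  0.136 -0.005] turn units -5.55  cur yaw -32.3 tilt 0.1 dist mm 5.0 rows 4.0 q [-0.26  0.11  1.65  0.    1.38  0.3 ] t 13.53 pos [ 0.625  -0.0923  0.1701]
```

>>> drive_tool(commands="-1 0 0.1 0 -5.5;-1 0 0.1 0 -5.5;-1 0 0.1 0 -5.5;-1 0 0.1 0 -5.5;-1 0 0.1 0 -5.5")

```text
t: 13.95
tool_pos: [0.6268, -0.0968, 0.1697]
tool_rot: [1.276, 1.166, -1.279]
contact_force: [-0.4, -0.7, 0.1]
opening: 0.0856
```

```bash
python3 - <<'E'
from m2 import *
im,d,i=grab("wrist"); cv2.imwrite("pics/w9.png",im); pickle.dump((im,d,i),open("w9.pkl","wb"))
E
python3 go.py .6297 -.095 .17 -4.6
```

```text
shift units [-0.002  0.067 -0.054] turn units -0.19  cur yaw -5.5 tilt 0.13 dist mm 3.0 rows 1.0 q [-0.27  0.12  1.65  0.    1.38 -0.17] t 14.0 pos [ 0.6268 -0.0969  0.1699]
```

View pics/w9.png

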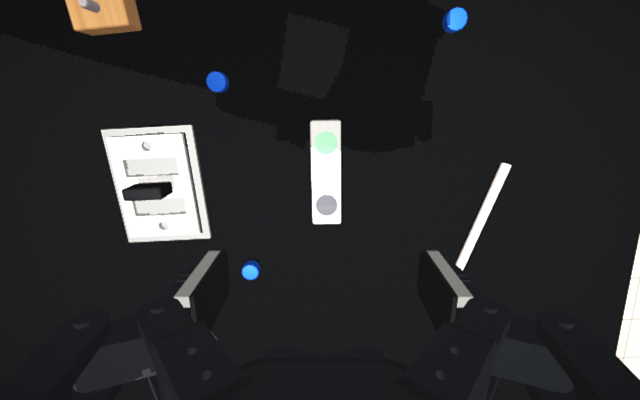

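```bash
python3 - <<'E'
from m2 import *
im,d,i=pickle.load(open("w9.pkl","rb"))
c=blob(im,(325,173),130); print("slider",*rectw(i,c,.016),c.min(0),c.max(0))
E
python3 go.py .6297 -.095 .005 -4.6
```

```text
slider [628.7 -91.8] [100.8  27.9] 85.5 [310 120] [340 224]
shift units [ 4.123  0.076 -0.053] turn units -0.19  cur yaw -5.5 tilt 0.13 dist mm 165.0 rows 4.0 q [-0.27  0.12  1.65  0.    1.38 -0.17] t 14.0 pos [ 0.6268 -0.0969  0.1699]
```

>>> drive_tool(commands="-1 0.7 0.05 -0.1 -0.2;-1 1.5 0.05 -0.1 -0.2;-1 2.3 0.05 -0.1 -0.2;-1 3.1 0.05 -0.1 -0.2;-1 3.7 0.05 -0.1 -0.2;-1 4.0 0.05 -0.1 -0.2;-1 4.1 0.05 -0.1 -0.2;-1 4.1 0.05 -0.1 -0.2")

```text
t: 14.67
tool_pos: [0.6293, -0.0932, 0.0064]
tool_rot: [1.266, 1.173, -1.268]
contact_force: [0.4, -0.1, 0.6]
opening: 0.0855
```

>>> drive_tool(commands="-1 0 0 0 0;-0.4 0 0 0 0;0 0 0 0 0;0.2 0 0 0 0;0.4 0 0 0 0;1 0 0 0 0;1 0 0 0 0;1 0 0 0 0", newtons=30)

```text
t: 15.33
tool_pos: [0.6305, -0.0934, 0.0082]
tool_rot: [1.266, 1.171, -1.265]
contact_force: [0.2, -0.5, 4.1]
opening: 0.027
```

>>> drive_tool(commands="1 -0.1 0 0 0;1 -0.3 0 0 0;1 -0.7 0 0 0;1 -1.3 0 0 0;1 -2 0 0 0;1 -2.7 0 0 0;1 -3.2 0 0 0;1 -3.2 0 0 0", newtons=60)

```text
t: 16.0
tool_pos: [0.633, -0.0941, 0.1417]
tool_rot: [1.268, 1.163, -1.259]
contact_force: [1.3, -0.3, -0.6]
opening: 0.0259
```

```bash
python3 go.py .4415 .276 .13 3.3; python3 - <<'E'
from h import *
cv2.imwrite("pics/w10.png",grab("wrist")[0])
E
```

```text
shift units [ 0.225 -5.485 -8.857] turn units -1.54  cur yaw -4.4 tilt 0.55 dist mm 417.0 rows 10.0 q [-0.26  0.15  1.66  0.    1.32 -0.19] t 16.0 pos [ 0.633  -0.0941  0.1417]
```

View pics/w10.png

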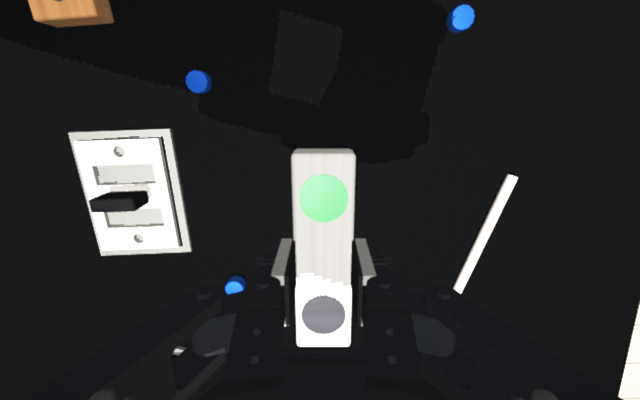

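Held well. Carry it over at about 0.13 m, speed eased.

>>> drive_tool(commands="1 0 -0.3 -0.5 -0.3;1 0 -0.8 -1.3 -0.8;1 0 -1.4 -2.2 -1.2;1 0 -2 -3.1 -1.5;1 0 -2.6 -4 -1.5;1 0 -3.2 -4.9 -1.5;1 0 -3.7 -5.7 -1.5;1 0 -4 -6.3 -1.5")

```text
t: 16.72
tool_pos: [0.486, 0.1722, 0.1327]
tool_rot: [1.166, 1.238, -1.172]
contact_force: [0.3, -0.1, -1.6]
opening: 0.026
```

```bash
python3 go.py .4415 .276 .11 3.3
```

```text
shift units [ 0.571 -0.964 -2.652] turn units -0.03  cur yaw 3.2 tilt 0.28 dist mm 115.0 rows 3.0 q [ 0.2  -0.13  1.96  0.    1.32  0.14] t 16.72 pos [0.486  0.1722 0.1327]
```

>>> drive_tool(commands="1 0 -0.4 -0.8 0;1 0 -0.7 -1.6 0;1 0 -0.9 -2.2 0;1 0 -0.96 -2.55 0;1 0 -0.96 -2.65 0;1 0 -0.96 -2.65 0")

```text
t: 17.22
tool_pos: [0.4444, 0.2742, 0.1335]
tool_rot: [1.166, 1.236, -1.171]
contact_force: [-0.2, 0.1, -1.7]
opening: 0.0264
```

```bash
python3 - <<'E'
from h import *
import pickle
r=grab("wrist"); cv2.imwrite("pics/w11.png",r[0]); pickle.dump(r,open("w11.pkl","wb"))
E
python3 go.py .4415 .276 .015 3.3
```

```text
shift units [ 2.971 -0.076 -0.072] turn units -0.03  cur yaw 3.1 tilt 0.16 dist mm 119.0 rows 3.0 q [ 0.41 -0.11  1.94 -0.    1.32  0.35] t 17.27 pos [0.445  0.2735 0.1338]
```

View pics/w11.png

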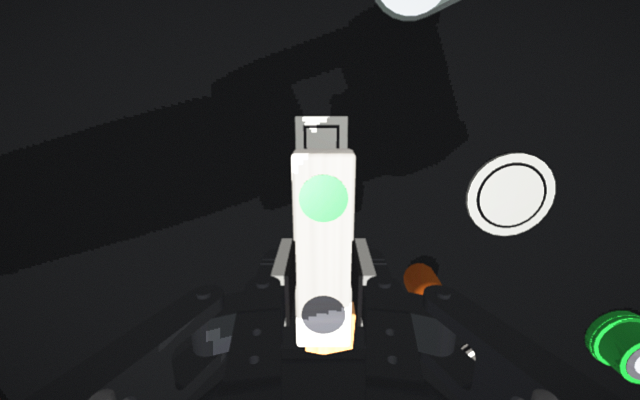

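```bash
python3 - <<'E'
from m2 import *
im,d,i=pickle.load(open("w11.pkl","rb"))
for z in (.138,.143,.148):
    a,b=onz(i,292,151.5,z),onz(i,355,151.5,z); m=(a+b)/2; print(z,m,np.linalg.norm(a-b))
a,b=onz(i,305,126,.005),onz(i,339,126,.005); print("outline far",(a+b)/2,np.linalg.norm(a-b))
a,b=onz(i,295,116,.005),onz(i,348,116,.005); print("pad far",(a+b)/2,np.linalg.norm(a-b))
c=blob(im,(500,190),110); print("condpad",*rectw(i,c,.005))
E
```

```text
0.138 [0.4413 0.3256 0.138 ] 0.027353795737568794
0.143 [0.4413 0.3264 0.143 ] 0.02636933454717373
0.148 [0.4413 0.3272 0.148 ] 0.025384873356778664
outline far [0.44  0.326 0.005] 0.028238687253736933
pad far [0.4391 0.334  0.005 ] 0.043625067884912556
condpad [609.6 274.8] [55.5 55.1] 3.1
```

>>> drive_tool(commands="1 0.5 -0.04 0 0;1 1.1 -0.04 0 0;1 1.7 -0.04 0 0;1 2.2 -0.04 0 0;1 2.5 -0.04 0 0;1 2.7 -0.04 0 0;1 2.8 -0.04 0 0;1 2.8 -0.04 0 0")

```text
t: 17.93
tool_pos: [0.4442, 0.2734, 0.0229]
tool_rot: [1.169, 1.234, -1.171]
contact_force: [-0.2, -0.5, -1.6]
opening: 0.0258
```

>>> drive_tool(commands="1 0.05 0 0 0;1 0.05 0 0 0;1 0.05 0 0 0")

```text
t: 18.18
tool_pos: [0.4448, 0.2743, 0.0224]
tool_rot: [1.171, 1.234, -1.168]
contact_force: [0.1, -0.1, -1.3]
opening: 0.0257
```

>>> drive_tool(commands="1 0.05 0 0 0;1 0.05 0 0 0;1 0.05 0 0 0")

```text
t: 18.43
tool_pos: [0.4441, 0.274, 0.0195]
tool_rot: [1.169, 1.234, -1.169]
contact_force: [0.4, -0.2, -0.9]
opening: 0.0253
```

>>> drive_tool(commands="1 0.05 0 0 0;1 0.05 0 0 0;1 0.05 0 0 0")

```text
t: 18.68
tool_pos: [0.4439, 0.2739, 0.0171]
tool_rot: [1.169, 1.234, -1.17]
contact_force: [-0.4, -0.1, -1.1]
opening: 0.0257
```

```bash
python3 - <<'E'
from h import *
import pickle
r=grab("wrist"); cv2.imwrite("pics/w12.png",r[0])
E
```

```text
(no output)
```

View pics/w12.png

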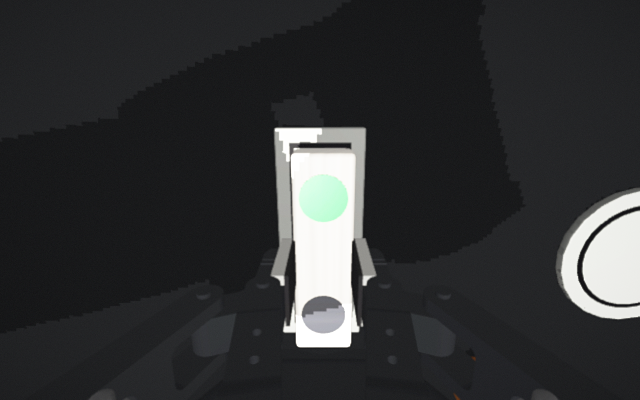

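>>> drive_tool(commands="1 0.05 -0.03 0 0;1 0.05 -0.03 0 0;1 0.05 -0.03 0 0")

```text
t: 18.98
tool_pos: [0.4426, 0.2738, 0.0151]
tool_rot: [1.169, 1.234, -1.17]
contact_force: [0.3, -0.6, -0.8]
opening: 0.026
```

>>> drive_tool(commands="1 0.05 0 0 0;1 0.05 0 0 0;1 0.05 0 0 0")

```text
t: 19.23
tool_pos: [0.443, 0.2739, 0.0134]
tool_rot: [1.169, 1.234, -1.169]
contact_force: [-0.5, 1.0, -0.8]
opening: 0.0259
```

>>> drive_tool(commands="1 0.03 0 0 0;1 0.03 0 0 0;1 0.03 0 0 0")

```text
t: 19.48
tool_pos: [0.4431, 0.2739, 0.0133]
tool_rot: [1.169, 1.234, -1.17]
contact_force: [-3.3, -2.2, 7.1]
opening: 0.0259
```

>>> drive_tool(commands="1 0.03 0 0 0;1 0.03 0 0 0;1 0.03 0 0 0")

```text
t: 19.73
tool_pos: [0.4432, 0.274, 0.0133]
tool_rot: [1.168, 1.235, -1.17]
contact_force: [-6.6, -4.1, 14.8]
opening: 0.0259
```

Contact. Back off 1.2 mm and release.

>>> drive_tool(commands="1 -0.04 0 0 0;1 -0.04 0 0 0;0.4 -0.04 0 0 0;0.2 -0.04 0 0 0;0 -0.04 0 0 0;-0.5 -0.1 0 0 0;-0.5 -0.2 0 0 0;-0.5 -0.3 0 0 0")

```text
t: 20.4
tool_pos: [0.4427, 0.2738, 0.023]
tool_rot: [1.169, 1.234, -1.17]
contact_force: [-0.2, -1.3, -0.4]
opening: 0.064
```

>>> drive_tool(commands="-0.5 -0.5 0 0 0;-1 -1.2 0 0 0;-1 -2 0 0 0;-1 -2.9 0 0 0;-1 -3.5 0 0 0;-1 -3.5 0 0 0")

```text
t: 20.9
tool_pos: [0.4466, 0.2755, 0.1708]
tool_rot: [1.178, 1.229, -1.158]
contact_force: [0.9, 0.6, 0.7]
opening: 0.0854
```

```bash
python3 - <<'E'
from m2 import *
im,d,i=grab("wrist"); cv2.imwrite("pics/w13.png",im)
im,d,i=grab("top"); cv2.imwrite("pics/t13.png",im)
D=pickle.load(open("d0.pkl","rb"))["top"]
print("cond top",onz(D[2],160+296/2.5,110+205/2.5,.036))
E
python3 go.py .6205 .094 .17 0
```

```text
cond top [0.6198 0.0903 0.036 ]
shift units [-0.124  4.17   4.739] turn units 0.62  cur yaw 3.1 tilt 0.2 dist mm 253.0 rows 7.0 q [ 0.41 -0.15  1.92  0.    1.37  0.36] t 21.0 pos [0.4437 0.2743 0.1648]
```

View pics/w13.png

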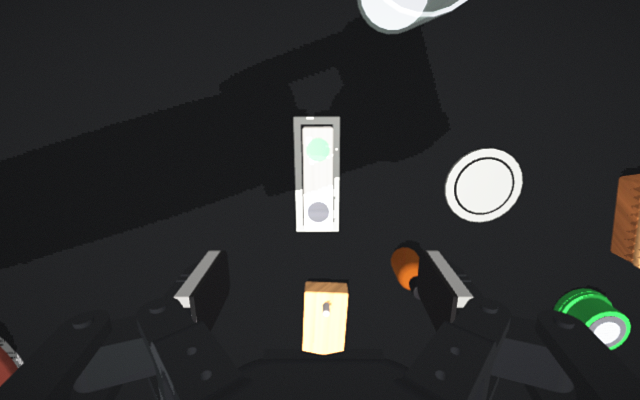

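View pics/t13.png

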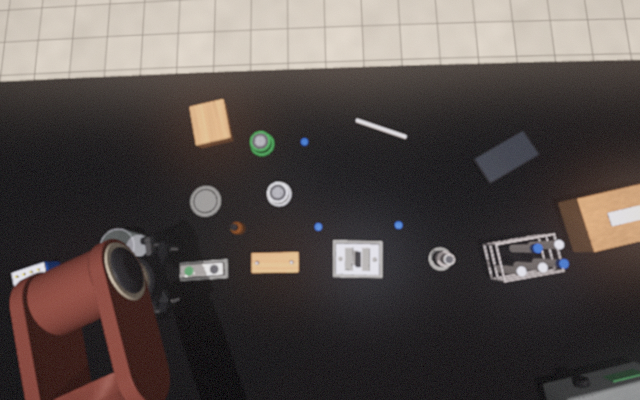

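>>> drive_tool(commands="-1 0 4.2 4.6 0.6;-1 0 4.2 4.6 0.6;-1 0 4.2 4.6 0.6;-1 0 4.2 4.6 0.6;-1 0 4.2 4.6 0.6;-1 0 4.2 4.6 0.6;-1 0 4.2 4.6 0.6;-1 0 4.2 4.6 0.6")

```text
t: 21.67
tool_pos: [0.6203, 0.0974, 0.1602]
tool_rot: [1.208, 1.212, -1.214]
contact_force: [-1.1, 0.5, -0.3]
opening: 0.085
```

```bash
python3 - <<'E'
from h import *
import pickle
r=grab("wrist"); cv2.imwrite("pics/w14.png",r[0]); pickle.dump(r,open("w14.pkl","wb"))
E
python3 go.py .620 .092 .016 0
```

```text
shift units [3.61  0.027 0.166] turn units 0.0  cur yaw 0.0 tilt 0.25 dist mm 145.0 rows 4.0 q [0.04 0.11 1.67 0.   1.36 0.04] t 21.72 pos [0.6195 0.0986 0.1604]
```

View pics/w14.png

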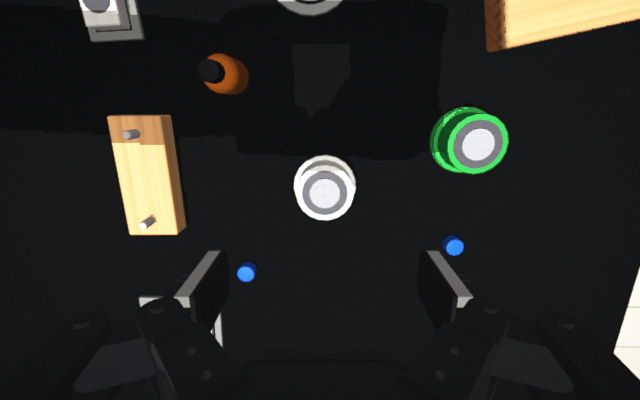

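```bash
python3 - <<'E'
from m2 import *
im,d,i=pickle.load(open("w14.pkl","rb"))
print("lens",onz(i,325,193,.036))
c=blob(im,(300,180),100); print(c.min(0),c.max(0)); print("flange",onz(i,c[:,0].min(),185,.012),onz(i,c[:,0].max(),185,.012)," far",onz(i,325,c[:,1].min(),.012))
E
```

```text
lens [0.6212 0.0928 0.036 ]
[293 155] [355 220]
flange [0.5911 0.0937 0.012 ] [0.6494 0.0936 0.012 ]  far [0.6212 0.122  0.012 ]
```

>>> drive_tool(commands="-1 0.4 0.02 0.13 0;-1 1 0.02 0.13 0;-1 1.8 0.02 0.13 0;-1 2.6 0.02 0.13 0;-1 3.2 0.02 0.13 0;-1 3.5 0.02 0.13 0;-1 3.62 0.02 0.13 0;-1 3.62 0.02 0.13 0")

```text
t: 22.38
tool_pos: [0.62, 0.0948, 0.017]
tool_rot: [1.206, 1.212, -1.209]
contact_force: [0.7, 0.3, 0.7]
opening: 0.0855
```

>>> drive_tool(commands="-1 0 0 0 0;-0.6 0 0 0 0;-0.4 0 0 0 0;-0.2 0 0 0 0;0 0 0 0 0;0.3 0 0 0 0;0.3 0 0 0 0;0.5 0 0 0 0", newtons=30)

```text
t: 23.05
tool_pos: [0.6224, 0.094, 0.0198]
tool_rot: [1.209, 1.209, -1.207]
contact_force: [-2.0, 0.4, 6.1]
opening: 0.0479
```

Gripped at about 50 mm. Lift.

>>> drive_tool(commands="1 0 0 0 0;1 -0.1 0 0 0;1 -0.3 0 0 0;1 -0.6 0 0 0;1 -1 0 0 0;1 -1.5 0 0 0;1 -2 0 0 0;1 -2.4 0 0 0", newtons=60)

```text
t: 23.72
tool_pos: [0.6218, 0.094, 0.1165]
tool_rot: [1.209, 1.209, -1.207]
contact_force: [0.9, -0.4, -1.4]
opening: 0.0467
```

```bash
python3 - <<'E'
from h import *
r=grab("wrist"); cv2.imwrite("pics/w15.png",r[0])
E
python3 go.py .6085 .275 .11 0
```

```text
shift units [ 0.26  -0.383 -4.522] turn units 0.02  cur yaw 0.1 tilt 0.44 dist mm 182.0 rows 5.0 q [0.03 0.15 1.7  0.   1.28 0.03] t 23.77 pos [0.624  0.0941 0.1205]
```

View pics/w15.png

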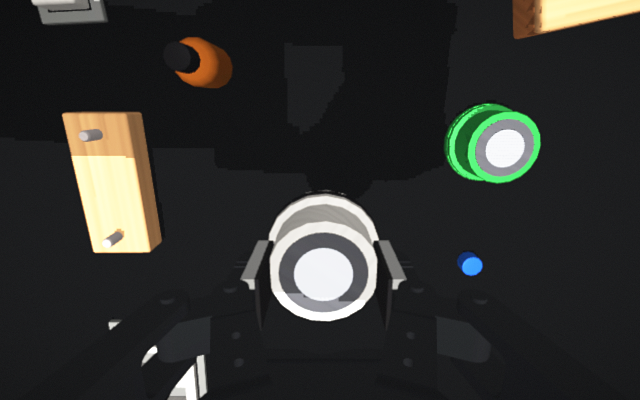

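>>> drive_tool(commands="1 0 -0.1 -0.6 0;1 0 -0.2 -1.4 0;1 0 -0.3 -2.2 0;1 0 -0.36 -3 0;1 0 -0.36 -3.7 0;1 0 -0.36 -4.2 0;1 0 -0.36 -4.5 0;1 0 -0.36 -4.5 0")

```text
t: 24.43
tool_pos: [0.6061, 0.276, 0.1139]
tool_rot: [1.206, 1.212, -1.206]
contact_force: [0.4, -0.3, -1.7]
opening: 0.047
```

```bash
python3 - <<'E'
from h import *
import pickle
r=grab("wrist"); cv2.imwrite("pics/w16.png",r[0]); pickle.dump(r,open("w16.pkl","wb"))
E
python3 go.py .6085 .275 .025 0
```

```text
shift units [ 2.221  0.055 -0.016] turn units 0.04  cur yaw 0.2 tilt 0.05 dist mm 89.0 rows 3.0 q [ 0.31  0.24  1.61 -0.    1.29  0.31] t 24.48 pos [0.6064 0.2744 0.1138]
```

View pics/w16.png

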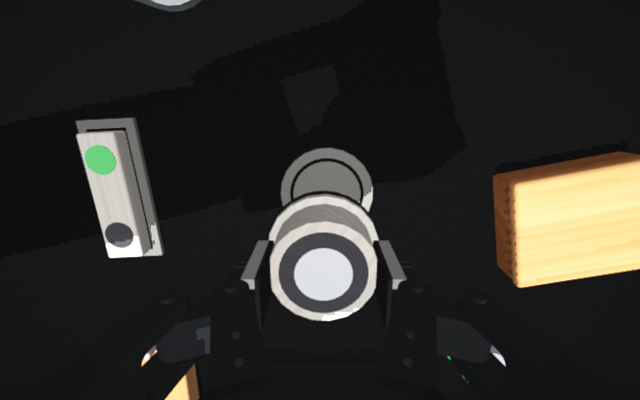

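```bash
python3 - <<'E'
from m2 import *
im,d,i=pickle.load(open("w16.pkl","rb"))
print("pad far edge",onz(i,327,148.5,.005),"L/R",onz(i,281,188,.005),onz(i,374,188,.005))
zb=.113-.0155 # underside guess
print("lens",onz(i,323.5,274,zb+.036)," flange L/R",onz(i,268,240,zb+.012),onz(i,378,240,zb+.012),"far", onz(i,324,194,zb+.012))
E
```

```text
pad far edge [0.6088 0.3123 0.005 ] L/R [0.5715 0.28   0.005 ] [0.6474 0.2803 0.005 ]
lens [0.6059 0.2764 0.1335]  flange L/R [0.5781 0.2815 0.1095] [0.6333 0.2817 0.1095] far [0.6061 0.3056 0.1095]
```

>>> drive_tool(commands="1 0.3 0.07 0.05 0;1 0.7 0.07 0.05 0;1 1.1 0.07 0.05 0;1 1.5 0.07 0.05 0;1 1.8 0.07 0.05 0;1 2 0.07 0.05 0;1 2.08 0.07 0.05 0;1 2.08 0.07 0.05 0")

```text
t: 25.15
tool_pos: [0.6091, 0.2711, 0.0298]
tool_rot: [1.207, 1.21, -1.21]
contact_force: [-0.2, 0.4, -2.1]
opening: 0.0469
```

>>> drive_tool(commands="1 0.05 0 0 0;1 0.05 0 0 0;1 0.05 0 0 0")

```text
t: 25.4
tool_pos: [0.6102, 0.2722, 0.03]
tool_rot: [1.209, 1.209, -1.206]
contact_force: [-0.6, 0.2, -3.0]
opening: 0.0471
```

>>> drive_tool(commands="1 0.04 0 0 0;1 0.08 0 0 0;1 0.08 0 0 0")

```text
t: 25.65
tool_pos: [0.6094, 0.272, 0.0256]
tool_rot: [1.208, 1.21, -1.208]
contact_force: [-0.2, 0.8, -2.9]
opening: 0.0473
```

>>> drive_tool(commands="1 0.04 0 0 0;1 0.04 0 0 0;1 0.04 0 0 0")

```text
t: 25.9
tool_pos: [0.6098, 0.2722, 0.0252]
tool_rot: [1.208, 1.21, -1.208]
contact_force: [-3.0, -1.5, 4.3]
opening: 0.0468
```

```bash
python3 - <<'E'
from h import *
import pickle
r=grab("wrist"); cv2.imwrite("pics/w17.png",r[0])
E
```

```text
(no output)
```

View pics/w17.png

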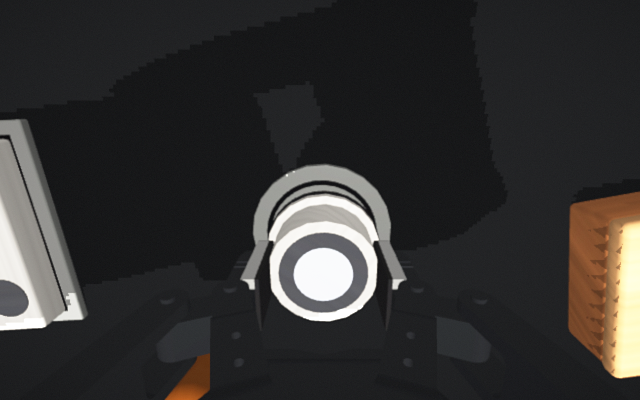

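>>> drive_tool(commands="0.2 -0.02 0 0 0;0 -0.02 0 0 0;-0.1 -0.02 0 0 0;-0.3 -0.02 0 0 0;-0.6 -0.02 0 0 0;-1 -0.02 0 0 0;-1 -0.02 0 0 0;-1 -0.2 0 0 0")

```text
t: 26.62
tool_pos: [0.6082, 0.2715, 0.0304]
tool_rot: [1.206, 1.211, -1.211]
contact_force: [-0.1, 0.3, -0.8]
opening: 0.085
```

>>> drive_tool(commands="-1 -0.5 0 0 0;-1 -1.2 0 0 0;-1 -2 0 0 0;-1 -2.8 0 0 0;-1 -3.5 0 0 0;-1 -3.5 0 0 0")

```text
t: 27.12
tool_pos: [0.6135, 0.2733, 0.1817]
tool_rot: [1.217, 1.203, -1.196]
contact_force: [0.4, 1.2, 1.6]
opening: 0.0853
```

```bash
python3 - <<'E'
from m2 import *
im,d,i=grab("wrist"); cv2.imwrite("pics/w18.png",im); pickle.dump((im,d,i),open("w18.pkl","wb"))
im,d,i=grab("top"); cv2.imwrite("pics/t18.png",cv2.resize(im[130:300,160:470],None,fx=2.5,fy=2.5,interpolation=cv2.INTER_CUBIC)); pickle.dump((im,d,i),open("t18.pkl","wb"))
im,d,i=grab("scene"); cv2.imwrite("pics/s18.png",im)
E
```

```text
(no output)
```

View pics/w18.png

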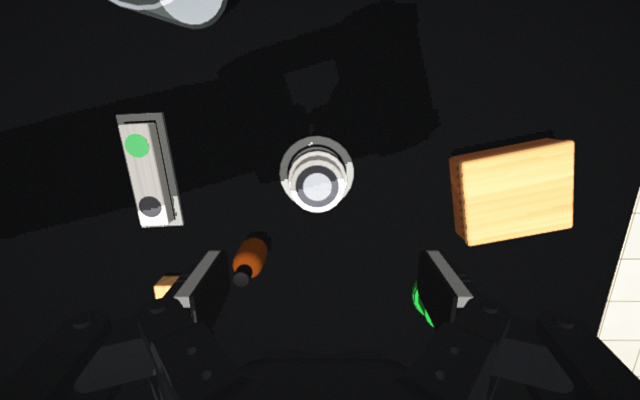

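View pics/t18.png

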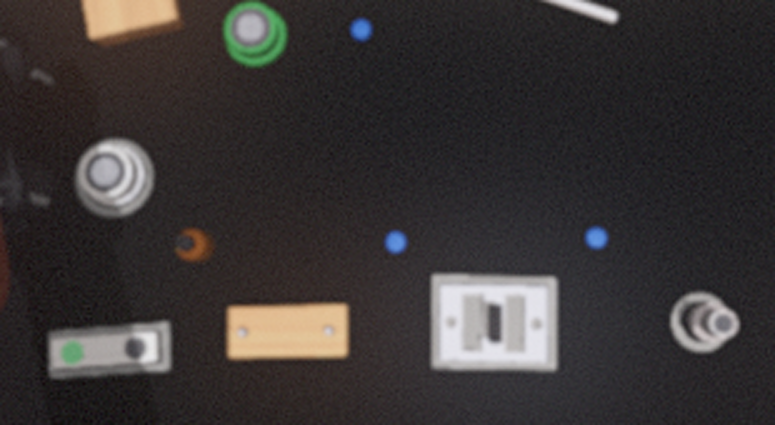

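View pics/s18.png

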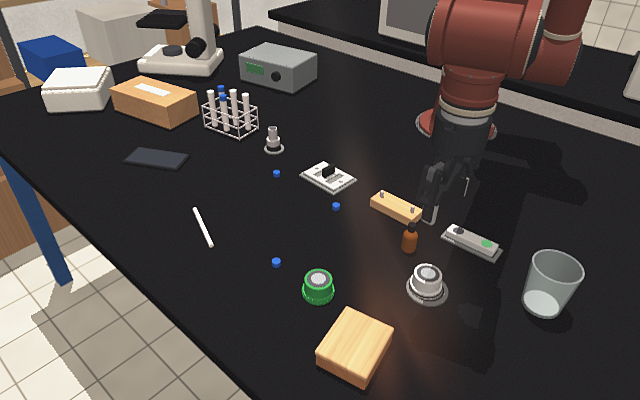

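```bash
python3 - <<'E'
from m2 import *
def gray(im,seed,thr):
    m=(im.max(2)>thr).astype(np.uint8); n,l,_,_=cv2.connectedComponentsWithStats(m); k=l[seed[1],seed[0]]
    return max(cv2.findContours((l==k).astype(np.uint8),cv2.RETR_EXTERNAL,cv2.CHAIN_APPROX_NONE)[0],key=len)[:,0]
im,d,i=pickle.load(open("w18.pkl","rb"))
print("cond lens",onz(i,317,187,.041))
m=((im.max(2)>60)).astype(np.uint8); ys,xs=np.nonzero(m[130:215,270:365]); print("condpad L/R",xs.min()+270,xs.max()+270,"top",ys.min()+130)
L,R,Tp=onz(i,xs.min()+270,172,.005),onz(i,xs.max()+270,172,.005),onz(i,317,ys.min()+130,.005); print("pad c",(L+R)[0]/2,Tp[1]-.038,R[0]-L[0])
im8,d8,i8=pickle.load(open("w8.pkl","rb"))
print("eye top",onz(i8,320,205,.063)); c=gray(im8,(298,170),80); print("eyepad bbox",c.min(0),c.max(0))
L,R,Tp=onz(i8,c[:,0].min(),184,.005),onz(i8,c[:,0].max(),184,.005),onz(i8,319,c[:,1].min(),.005); print("eyepad c",Tp[0]-.027,(L+R)[1]/2,L[1]-R[1])
t,_,it=pickle.load(open("t18.pkl","rb"))
f=lambda u,v:(160+u/2.5,130+v/2.5)
print("top: cond lens",onz(it,*f(105,172),.041),"eye top",onz(it,*f(723,323),.063),"oil cap",onz(it,*f(186,241),.065))
D=pickle.load(open("d0.pkl","rb"))["top"]; print("oil cap before (same pix?)",onz(D[2],160+184/2.5,110+293/2.5,.065))
print("bar",onz(it,*f(494,323),.035),"pad_plate corners ctr",onz(it,*f(494.5,322),.005))
E
python3 - <<'E'
import cv2
im=cv2.imread("pics/w8.png"); a=cv2.resize(im[150:230,280:360],None,fx=5,fy=5)
im=cv2.imread("pics/w18.png"); b=cv2.resize(im[130:230,270:370],None,fx=4,fy=4)
cv2.imwrite("pics/chk.png",cv2.hconcat([a,b]))
E
```

```text
cond lens [0.6095 0.2703 0.041 ]
condpad L/R 279 353 top 136
pad c 0.6084350580652853 0.2747528178311748 0.07539859774711333
eye top [ 0.4578 -0.2866  0.063 ]
eyepad bbox [290 157] [347 219]
eyepad c 0.45853394392915175 -0.2851105717319703 0.053711978370517166
top: cond lens [0.607  0.2704 0.041 ] eye top [ 0.4578 -0.288   0.063 ] oil cap [0.5391 0.1865 0.065 ]
oil cap before (same pix?) [0.5374 0.1883 0.065 ]
bar [ 0.4607 -0.09    0.035 ] pad_plate corners ctr [ 0.4607 -0.0931  0.005 ]
```

View pics/chk.png

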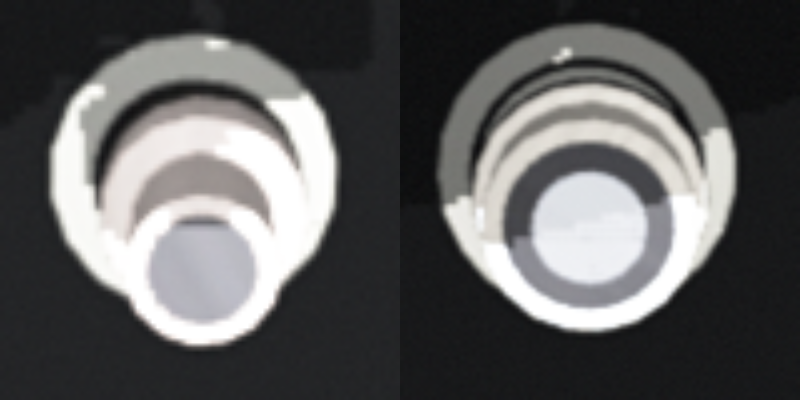

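```bash
python3 -c "
from station import ctrl
o=ctrl.get_obs();print(o['t'],o['tool_pos'],o['contact_force'],abs(o['dq']).max());print(ctrl.finish_job())"
```

```text
27.2667 [0.60949778 0.27196999 0.17255686] [ 0.50070068  0.5592174  -0.61501938] 0.036578455105717674
the job is handed in; nothing more can be done
None
```

All four parts are on their own pads, and I handed the job in at about 27 s of the 96 s allowed. The plate was lifted straight up off both dowels and stayed level. Each part went down slowly until the wrist force showed contact, then I let go.

| Part | Distance from pad centre, last check | Turn |
|---|---|---|
| Plate | About 2–3 mm | Within about 0.2° of its outline, measured just before lowering |
| Eyepiece | About 1–3 mm | Round |
| Slider | About 1–2 mm | Within about 0.2°, measured just before lowering |
| Condenser | About 4–5 mm, short of centre in y | Round |

- **Condenser:** this is the least well centred part. The wrist and top cameras agree on the offset. It is within the 12 mm limit, so I did not move it again.
- **Oil bottle:** it is still standing. The top views before and after differ by about 2 mm, which is the camera's accuracy, and I saw no contact with it.
- **Green look-alike:** I left it alone.
- **At hand-in:** the open gripper was about 17 cm above the bench, touching nothing.
- **Disagreements:** the tool position readings varied by 2–5 mm while the arm was moving. Contact came at tool heights about 2–4 mm above what the grasp heights suggested, so I relied on force and pictures for the final set-downs.

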